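Draw the punch from its deep well and put its edge guard on

ROBOT

A 7-joint arm with a two-finger parallel gripper is mounted at the origin on the work surface. World frame = base frame: x ahead of the robot, y to its left, z up, the work surface at z = 0. Lengths are in m, angles in rad, forces in N, time in s.
With the tool pointing down it reaches from about 0.35 to 0.9 m from the base axis. Payload 7.2 kg.
Tool frame: the origin (TCP) lies between the finger pads; the fingertips stand 19 mm ahead of it and the grasp point (between the pads) is the TCP; z points along the fingers, y is the line along which they close (so a half turn about z gives the same grasp; the last joint's range is limited). The gripper opens to 85 mm and grips with 20 to 120 N. Pads are 22 mm wide; open, the fingers measure 114 mm over their backs; the gripper's body (76 mm by 85 mm) begins 54 mm behind the grasp point. The pads swing forward as they close: fully open they stand 13 mm farther back than shut.
Start: joints at [-1.39, 0.411, -0.013, 1.596, 0.006, 1.134, -0.082], TCP at [0.154, 0.606, 0.25] pointing down, gripper open.
Joint ranges: [-2.95, 2.95], [-0.29, 1.99], [-1.47, 1.44], [0.14, 2.54], [-1.03, 4.17], [0.13, 1.85], [-2.86, 2.86]. Speed limits (rad/s): [2.39, 2.39, 3.01, 3.01, 3.14, 3.14, 3.14].

INTERFACE

Orientations are given as a unit quaternion [x, y, z, w].
In Python, from workcell import env gives the robot as it stands. The module is installed in compiled form; this text tells all that it offers. Calls block until the motion is done:
- env.goto(position, orientation): joint-space move of the TCP to a pose.
- env.servo_line(position, rotation=None, rate=0.15, max_force=None): straight line of the TCP; rotation=None keeps the orientation; rate is the mean speed in m/s. With max_force (N) it stops when the force on the tool has changed by that much, and returns True; else False.
- env.move_j(angles): joint-space move.
- env.grip(opening): finger opening in m; the grip force is fixed at half the most; returns when the fingers have stopped.
- env.hold(seconds).
- env.solve_ik(position, orientation): joint angles nearest the present ones, or None.
- env.read_state(): the state.
- env.get_image(name): name is "scene" or "top" or "wrist"; returns the picture (400x640x3 uint8, red, green, blue); there is no depth.
- env.get_calibration(name): a dict with "K" (3x3 intrinsics, pixels), "camera_from_world" (4x4, takes a point from world to camera coordinates). Camera axes: x right, y down, z forward; pixel columns grow to the right and rows downward; lengths in m; the calibration is good to about 2 mm. A picture is of the moment at which its call begins: read the wrist's pose just before it. get_calibration takes no time and is no camera call; for the wrist camera it gives the pose at the moment of the call.
A pose or a line that the arm cannot do raises env.MotionError and nothing moves.
- env.finish_job(): hands the job in; it is judged then, once.
Trained networks look in the newest picture that a camera, given by its name, has taken for a name from the list of things; names that differ only in an ending like _2 or _b are one class to them, and where a whole thing is asked for, a point or a joint stands for the part that bears it (a point fixed in the world has none). Each returns a list of dicts, best first, with "score" (0 to 1); they miss things now and then, are a little off and sometimes report something else, mostly with a low value. They report only what shows in the picture. A call takes as long as a camera call. They do not tell look-alikes from the thing itself.
- env.spot_in(target, camera): "bbox" ([centre column, centre row, width, height] as shares, 0 to 1, of the picture: columns of its width, rows of its height, round what is visible of it).
- env.regions_of(target, camera): "mask" (400x640 bool, what is visible of it) and "bbox" ([centre column, centre row, width, height] as shares, 0 to 1, of the picture: columns of its width, rows of its height, round what is visible of it).
The state is a dict: "time": time; "joints": joint angles; "joint_vel": joint speeds; "effort": joint torques, N m; "tool_pos": TCP position; "tcp_rot": TCP orientation; "force": force on the tool from outside, world axes, zero at the start; "wrist_torque": the same for the moment, N m; "grip_width": finger opening in m; "grip_force": force on a finger pad.
Only numpy, scipy, OpenCV 4.12 (cv2) and the standard library are available. Lean on these libraries where they do the work, as an engineer would, in place of code of your own. Each camera call takes 0.05 s, during which the arm holds its last target. There are 200 camera calls.

TASK

Draw the round steel punch straight up out of its deep well in the wooden tool block, without tipping or dragging the block, and stand it cutting end down in whichever of the two brass edge guards its end goes fully home in. The guards look alike but one is bored slightly too small, so find the right one by gently trying. Let go with the punch upright and fully home, both guards standing about where they were, and the square stamp and the other things on the mat left alone.

Things in the scene. Friction and masses are not known exactly. Their poses are not given: they have to be found in the camera images.
- punch_mid (a point): The round steel punch: a plain solid steel cylinder 24 mm in diameter and 120 mm long, standing in one of the two wells of the wooden block, cutting end down; 0.35 kg or so. This point is its centre, half-way up; z runs along it, up towards the head. The upper 10 mm stand above the block's top face.
- punch_foot (a point): Centre of the punch's cutting (lower) end face, 60 mm below punch_mid. The end is chamfered from 24 to 21 mm over 3 mm.
- block: Loose block of light wood, about 1.5 kg, 120 mm along its x, 150 mm along its y, 115 mm tall; origin at the centre of its underside, z up. Two finger pockets, each 44 mm wide (x) and 124 mm long (y), are sunk 45 mm deep from its top, centred at x = -28 and +28 mm, y = 0. Fingers fit down beside a tool only from straight above, one on each side of it along the block's y.
- well_0 (a point): Mouth of the well in the pocket at the block's x = -28 mm: centre of the pocket's floor, 70 mm above the block's underside. A round well 26.4 mm wide goes 65 mm farther down. One well holds the round punch, the other the square stamp; which is which varies.
- well_1 (a point): Mouth of the same kind of well in the pocket at the block's x = +28 mm.
- stamp_mid (a point): The square steel stamp, 16.5 mm square and 120 mm long, in the other well; the point is its centre, half-way up. It stays there.
- guard_a: One of two loose brass edge guards that look alike: a cup 42 mm tall, 43 mm wide at the lip, on a foot 60 mm wide, 0.4 kg, standing mouth up on the mat; origin at the centre of its underside, z up. The bore is 30 mm deep under a 4 mm flared mouth.
- guard_b: The other edge guard, same outside as guard_a. One of the two is bored 27 mm and takes the 24 mm punch all the way; the other is bored 22 mm and stops it at the flared mouth, about 30 mm short of the floor. Which is which is not told: it is found by trying.
- guard_a_floor (a point): Centre of the bore's floor in guard_a, 8 mm above the guard's underside; z up along the bore.
- guard_b_floor (a point): Centre of the bore's floor in guard_b, 8 mm above the guard's underside; z up along the bore.
- anvil: Bystander: dark steel disc 36 mm wide, 14 mm tall, between the guards.
- tin: Bystander: small jar 44 mm wide, 50 mm tall, origin at its underside.
- awl: Bystander: awl with a wooden handle, 150 mm long, lying down.
- ruler: Bystander: steel ruler 200 x 30 x 4 mm, lying flat.
- burnisher: Bystander: turned wooden burnisher 40 mm wide, 85 mm tall, standing.
Things that resemble listed ones, but are neither listed nor needed, are in the scene too. What is shaped like the part that bears punch_mid but pink is not meant.

How it is judged:
On the way:
1. the punch is drawn clear above the block, upright (within 0.2 rad), the block standing flat where it was (z of punch_foot in the frame of block above 0.117 m and angle between punch_mid's own z axis and vertical below 0.2 rad and angle between block's own z axis and vertical below 0.05 rad and distance of block from where it was at the start of the episode below 0.025 m), for 0.1 s.
At the end, for the whole second after the job is handed in: Punch in the guard that takes it, foot within 5 mm of the bore floor and axis, upright within 0.1 rad; both guards flat on the mat within 60 mm of their places; block flat within 30 mm of its place; stamp and other things within 40 mm of theirs (((z of punch_foot in the frame of guard_a_floor between -0.004 and 0.005 m and horizontal distance between punch_foot and guard_a_floor below 0.005 m) or (z of punch_foot in the frame of guard_b_floor between -0.004 and 0.005 m and horizontal distance between punch_foot and guard_b_floor below 0.005 m)) and angle between punch_mid's own z axis and vertical below 0.1 rad and angle between each of guard_b, guard_a's own z axis and vertical below 0.06 rad and height (world z) of each of guard_b, guard_a below 0.008 m and distance of each of guard_b, guard_a from where it was at the start of the episode below 0.06 m and angle between block's own z axis and vertical below 0.05 rad and distance of block from where it was at the start of the episode below 0.03 m and distance of each of stamp_mid, anvil, tin, awl, ruler, burnisher from where it was at the start of the episode below 0.04 m); the robot touches nothing.
It fails at once if the block is tipped (over 0.15 rad) or dragged or lifted more than 30 mm (angle between block's own z axis and vertical above 0.15 rad or distance of block from where it was at the start of the episode above 0.03 m).
It fails at once if the square stamp is drawn more than 40 mm or another bystander shoved more than 40 mm (distance of any of stamp_mid, anvil, tin, awl, ruler, burnisher from where it was at the start of the episode above 0.04 m).
It fails at once if a guard is knocked over (tipped over 0.4 rad) (angle between any of guard_a, guard_b's own z axis and vertical above 0.4 rad).
It fails at once if the punch is tipped over or dropped on its side (over 0.7 rad) (angle between punch_mid's own z axis and vertical above 0.7 rad).
It fails at once if the punch is forced into a guard (over 60 N) (contact force between punch and guard_a above 60 N or contact force between punch and guard_b above 60 N).
It also fails if it takes over 56 s, if anything falls off the work surface, if the arm or the gripper's body presses on something with over 40 N, if the wrist force passes 120 N, or if a joint passes its speed limit or range.

## Working session

There is one attempt and no reset: what is moved stays moved. The work goes in short steps, each a Python script; the robot and the scene stay as the last script left them, time stands still between calls to the robot, and variables do not carry over. Pictures are saved under pics/ and viewed, at most 10 in all, crops included, and the job is handed in when it is done.

```bash
mkdir -p pics
python3 - <<'E'
from workcell import env
import cv2,numpy as np
for c in ["top","scene"]:
    im=env.get_image(c); cv2.imwrite(f"pics/{c}0.png",im[:,:,::-1])
    k=env.get_calibration(c); print(c,k["K"].tolist(),np.round(k["camera_from_world"],4).tolist())
    for t in ["punch_mid","stamp_mid","block","guard_a","anvil"]:
        for d in env.spot_in(t,c)[:4]:
            b=d["bbox"]; print(t,round(d["score"],2),np.round([b[0]*640,b[1]*400,b[2]*640,b[3]*400],1))
s=env.read_state();print(s["time"],s["tool_pos"],s["tcp_rot"],s["grip_width"],s["force"])
E
```

```text
top [[460.07557949273456, 0.0, 320.9836640608255], [0.0, 460.07557949273456, 195.557736952788], [0.0, 0.0, 1.0]] [[0.0016, -1.0, 0.0044, -0.0217], [-0.9698, -0.0027, -0.244, 0.579], [0.244, -0.0039, -0.9698, 1.187], [0.0, 0.0, 0.0, 1.0]]
punch_mid 0.63 [216.3 254.8  15.3  10.5]
punch_mid 0.59 [188.5 184.7  18.9  19.4]
punch_mid 0.51 [254.5 256.6  14.1  15.5]
punch_mid 0.49 [247.9 209.8  14.3  13.7]
stamp_mid 0.21 [307.3 164.6  17.2  17.8]
block 0.75 [251.1 201.7  64.9  53.4]
guard_a 0.58 [347.5 221.6  23.5  18.9]
anvil 0.66 [305.7 164.6  12.3  20.8]
scene [[408.9070351682358, 0.0, 317.65883888862965], [0.0, 408.9070351682358, 200.11429427310063], [0.0, 0.0, 1.0]] [[0.8148, 0.5796, 0.0091, -0.4412], [0.4368, -0.6036, -0.6671, -0.1931], [-0.3812, 0.5475, -0.745, 1.2547], [0.0, 0.0, 0.0, 1.0]]
punch_mid 0.79 [406.7 140.   12.9  33.3]
punch_mid 0.71 [333.  128.    6.8  39.9]
punch_mid 0.68 [351.9 150.2  11.1  22.1]
punch_mid 0.68 [312.6 145.2  12.7  38.3]
stamp_mid 0.51 [371.2 157.6  11.4  17.1]
block 0.95 [359.7 164.   67.9  76.2]
block 0.75 [337.5 296.2  40.7  56.5]
guard_a 0.59 [288.3 234.5  27.3  25.8]
guard_a 0.59 [237.1 275.7  26.5  27. ]
guard_a 0.56 [337.3 294.2  34.3  58.3]
anvil 0.62 [255.5 241.8  15.4  10.9]
0.6 [0.15390478 0.60576433 0.25032118] [ 1.24056021e-01  9.92275215e-01  4.26881893e-05 -2.85348433e-06] 0.08528389724680736 [-0.53506594 -0.1858267  -0.34136703]
```

Run:
```python
import cv2
for n,(x,y,w,h) in {"top":(180,130,240,180),"scene":(200,100,240,230)}.items():
    im=cv2.imread(f"pics/{n}0.png")[y:y+h,x:x+w]; f=min(800//w,600//h); 
    cv2.imwrite(f"pics/{n}c.png",cv2.resize(im,None,fx=f,fy=f,interpolation=2)); print(f)
```

```text
3
2
```

View pics/topc.png

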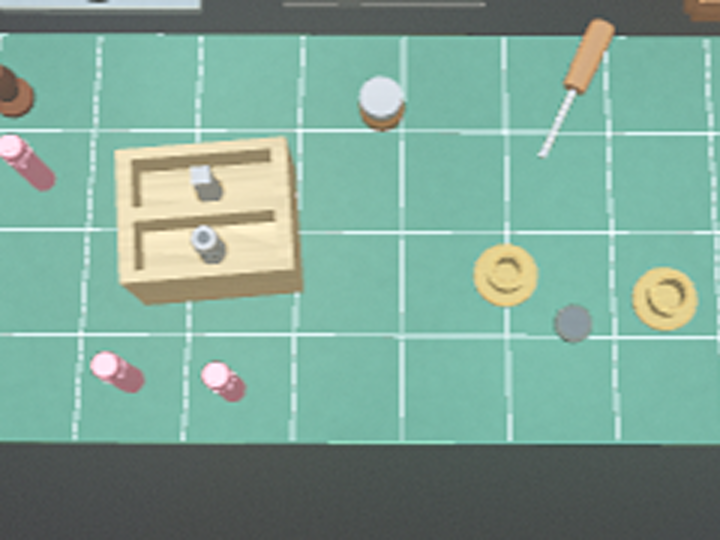

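View pics/scenec.png

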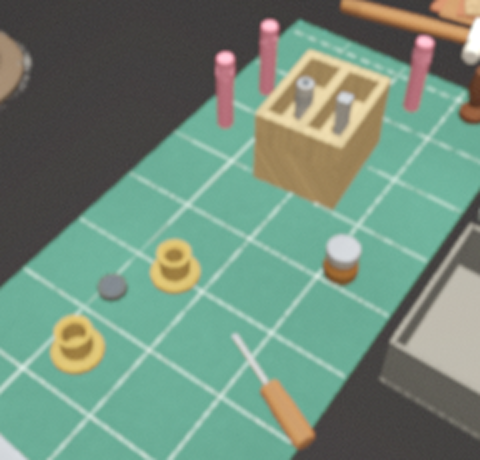

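```bash
cat > h.py <<'E'
from workcell import env
import cv2,numpy as np
from scipy.spatial.transform import Rotation as R
def ray(uv,z,k):
    K=k["K"];T=k["camera_from_world"];Rm=T[:3,:3];t=T[:3,3]
    c=-Rm.T@t; d=Rm.T@np.linalg.inv(K)@[uv[0],uv[1],1]
    return c+d*(z-c[2])/d[2]
def down(yaw):  # tool y axis at angle yaw in world xy, z down
    y=np.array([np.cos(yaw),np.sin(yaw),0]);z=np.array([0,0,-1.]);x=np.cross(y,z)
    return R.from_matrix(np.c_[x,y,z]).as_quat()
def shot(c,name=None):
    k=env.get_calibration(c); im=env.get_image(c)
    if name: cv2.imwrite(f"pics/{name}.png",im[:,:,::-1])
    return im,k
E
python3 - <<'E'
from h import *
k=env.get_calibration("top")
P=lambda x,y,z:ray((180+x/3,130+y/3),z,k).round(4)
for n,a in dict(head=(205,237,.125),stamp=(202,175,.125),c0=(115,150,.115),c1=(287,138,.115),c2=(300,270,.115),c3=(120,283,.115),ga=(507,272,.042),gb=(666,294,.042),gaf=(507,275,.008),anvil=(573,323,.014),pink1=(104,365,.12),pink2=(216,375,.12)).items(): print(n,P(*a))
q=R.from_quat(env.read_state()["tcp_rot"]).as_matrix(); print(q.round(3))
w=env.get_calibration("wrist");print(w["K"].round(1).tolist(),(np.linalg.inv(w["camera_from_world"])).round(3).tolist())
E
```

```text
head [0.5292 0.1683 0.125 ]
stamp [0.5847 0.1731 0.125 ]
c0 [0.6101 0.2527 0.115 ]
c1 [0.6216 0.1006 0.115 ]
c2 [0.5023 0.0863 0.115 ]
c3 [0.4904 0.2417 0.115 ]
ga [ 0.5151 -0.0982  0.042 ]
gb [ 0.4949 -0.244   0.042 ]
gaf [ 0.5189 -0.1004  0.008 ]
anvil [ 0.4723 -0.161   0.014 ]
pink1 [0.4188 0.2503 0.12  ]
pink2 [0.4105 0.155  0.12  ]
[[-0.969  0.246  0.   ]
 [ 0.246  0.969  0.   ]
 [ 0.     0.    -1.   ]]
[[297.4, 0.0, 325.2], [0.0, 297.4, 199.1], [0.0, 0.0, 1.0]] [[0.247, 0.923, 0.294, 0.078], [0.969, -0.235, -0.075, 0.625], [0.0, 0.303, -0.953, 0.374], [0.0, 0.0, 0.0, 1.0]]
```

Run:
```python
from h import *
q=down(np.radians(94.6)); 
env.goto([0.53,0.169,0.27],q); 
im,k=shot("wrist","w1"); s=env.read_state(); print(s["time"],s["tool_pos"],s["joints"].round(2) if hasattr(s["joints"],"round") else s["joints"])
for t in ["punch_mid","stamp_mid","block"]:
    for d in env.regions_of(t,"wrist")[:3]:
        b=d["bbox"]; print(t,round(d["score"],2),np.round([b[0]*640,b[1]*400,b[2]*640,b[3]*400],1))
```

```text
2.725 [0.52968503 0.17018463 0.26986127] [-0.65  0.28  0.31  1.76 -0.09  1.12  1.35]
punch_mid 0.74 [417.5  74.9  54.3  34.2]
punch_mid 0.72 [319.9  54.2  29.7  41.5]
punch_mid 0.64 [325.9 183.1  17.4  40. ]
stamp_mid 0.72 [326.1 235.2  20.6  31.6]
block 0.55 [325.1 201.6 159.5 130.1]
```

View pics/w1.png

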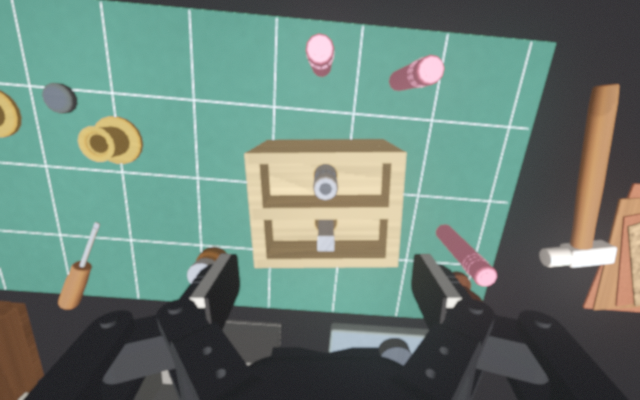

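The wrist view shows the block; the punch (round head) is at about (325.5,188), the stamp at (326,242). Block top corners are at (247,154), (405,153), (399,266) and (254,267).

Run:
```python
from h import *
k=env.get_calibration("wrist")
im=cv2.imread("pics/w1.png")
for n,a in dict(head=(325.5,187.5,.125),stamp=(326,242,.125),c0=(247,154,.115),c1=(405,153,.115),c2=(399,266,.115),c3=(254,267,.115),ga=(97.5,144,.042)).items(): print(n,ray(a[:2],a[2],k).round(4))
cv2.imwrite("pics/w1c.png",cv2.resize(im[140:280,240:415],None,fx=4,fy=4,interpolation=2))
```

```text
head [0.5257 0.1699 0.125 ]
stamp [0.5815 0.1749 0.125 ]
c0 [0.5019 0.0942 0.115 ]
c1 [0.4891 0.2416 0.115 ]
c2 [0.6079 0.2546 0.115 ]
c3 [0.6215 0.1017 0.115 ]
ga [ 0.5174 -0.0984  0.042 ]
```

View pics/w1c.png

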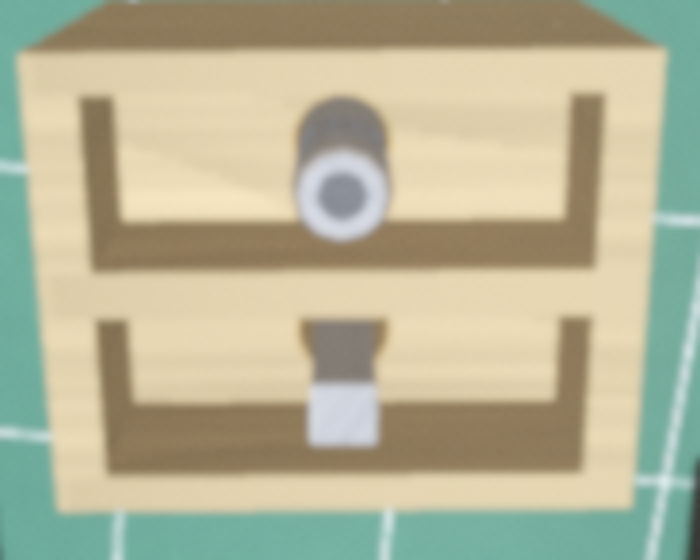

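Run:
```python
from h import *
q=down(np.radians(94.9)); x,y=.527,.1695
env.grip(0.06); env.goto([x,y,0.16],q)
r=env.servo_line([x,y,0.097],rate=.1,max_force=8); s=env.read_state(); print(r,s["tool_pos"],s["force"])
if not r:
    env.grip(0.0); s=env.read_state(); print(s["grip_width"],s["grip_force"],s["force"],s["wrist_torque"],s["tool_pos"],s["time"])
    shot("scene","s1")
```

```text
False [0.52756911 0.16963352 0.09771093] [ 0.31975577 -0.40704982 -0.35549255]
0.02247434547267855 58.69960159063339 [-0.41955249 -0.14065793  6.02358134] [ 0.01897329  0.25555579 -0.02444919] [0.52745159 0.16981188 0.09775675] 4.975
```

Run:
```python
from h import *
x,y,z=env.read_state()["tool_pos"]
for h in (.103,.15,.235):
    env.servo_line([x,y,h],rate=.06); s=env.read_state(); print(s["tool_pos"],s["force"].round(1),s["wrist_torque"].round(3),s["grip_width"])
env.hold(.2)
im,k=shot("scene"); im2,_=shot("wrist")
a=im[60:260,230:430]; cv2.imwrite("pics/s2.png",np.hstack([cv2.resize(a,(400,400),interpolation=2),cv2.resize(im2[100:400,170:470],(400,400))])[:,:,::-1])
print(env.read_state()["time"])
```

```text
[0.52744918 0.16981152 0.10315273] [-0.4  0.4 -2.8] [-0.023 -0.013  0.011] 0.022451402647353506
[0.52719873 0.16980101 0.14974312] [ 0.2 -0.3 -3. ] [0.024 0.01  0.053] 0.022150909679544483
[0.52720181 0.16976992 0.23458371] [-0.7  0.4 -1.9] [-0.004 -0.035  0.001] 0.022432304496071625
8.075
```

View pics/s2.png

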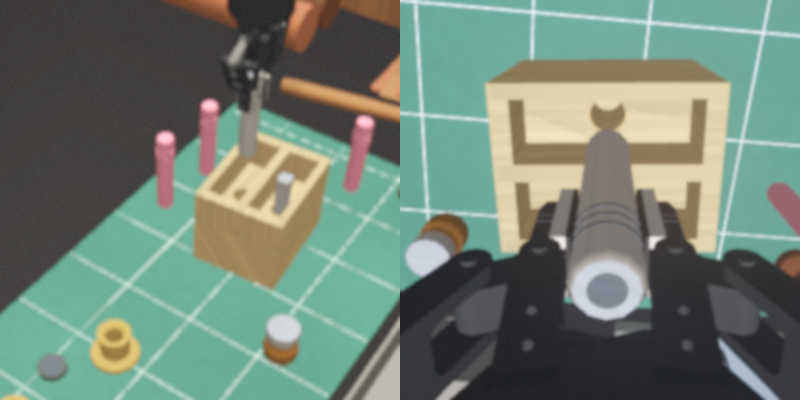

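```bash
cat >> h.py <<'E'
from scipy.optimize import minimize
def proj(p,k):
    T=k["camera_from_world"];c=(T[:3,:3]@np.asarray(p).T).T+T[:3,3];u=(k["K"]@c.T).T;return u[:,:2]/u[:,2:]
def fitguard(mask,k,p0):
    a=np.linspace(0,2*np.pi,60);cs=np.c_[np.cos(a),np.sin(a)]
    big=cv2.resize(mask.astype(np.uint8),None,fx=4,fy=4,interpolation=cv2.INTER_LINEAR)
    def cost(p):
        m=np.zeros_like(big)
        for r,z in ((.03,0.),(.03,.005),(.0215,.042)):
            uv=proj(np.c_[p+r*cs,np.full(60,z)],k); cv2.fillPoly(m,[np.round((uv+.5)*4*16-8).astype(np.int32)],1,shift=4)
        return 1-(m&big).sum()/(m|big).sum()
    r=minimize(cost,p0,method="Nelder-Mead",options=dict(initial_simplex=np.array(p0)+[[0,0],[.006,0],[0,.006]],xatol=1e-4));return r.x,r.fun
E
python3 - <<'E'
from h import *
q=down(np.radians(94.9))
env.servo_line([.56,-.17,.25],rate=.2)
env.hold(.3)
G=[(.516,-.098),(.496,-.245)]
for c in ("wrist","top"):
    im,k=shot(c,"g_"+c)
    for d in env.regions_of("guard_a",c)[:4]:
        b=d["bbox"]; uv=(b[0]*640,b[1]*400); p=ray(uv,.02,k)[:2]
        g=min(G,key=lambda g:np.hypot(*(p-g)))
        print(c,round(d["score"],2),np.round(uv),p.round(3),fitguard(d["mask"],k,g) if np.hypot(*(p-g))<.04 else "")
    hsv=cv2.cvtColor(im,cv2.COLOR_RGB2HSV)
    y=cv2.inRange(hsv,(15,70,60),(35,255,255))
    for g in G:
        u,v=proj([[*g,.02]],k)[0].astype(int); m=np.zeros_like(y); w=60 if c=="wrist" else 20
        n,l,st,ce=cv2.connectedComponentsWithStats(cv2.morphologyEx(y,cv2.MORPH_CLOSE,np.ones((7,7)))[max(v-w,0):v+w,max(u-w,0):u+w])
        i=1+st[1:,4].argmax(); m[max(v-w,0):v+w,max(u-w,0):u+w]=(l==i); print(c,"hsv",st[i],fitguard(m>0,k,g))
s=env.read_state();print(s["time"],s["tool_pos"])
E
```

```text
wrist 0.97 [386. 139.] [ 0.515 -0.101] (array([ 0.51717903, -0.09713076]), np.float64(0.040109389243391025))
wrist 0.87 [265. 109.] [ 0.493 -0.244] (array([ 0.49525067, -0.24778931]), np.float64(0.04101219125572819))
wrist hsv [  35   35   49   50 1928] (array([ 0.51736527, -0.09737481]), np.float64(0.05369313801079412))
wrist hsv [  35   33   51   52 2088] (array([ 0.49490373, -0.24839102]), np.float64(0.04228597764719433))
top 0.71 [249. 202.] [0.572 0.183] 
top 0.46 [344. 220.] [ 0.521 -0.085] (array([ 0.52455469, -0.08471094]), np.float64(0.6253312135665077))
top hsv [ 10  11  14  19 170] (array([ 0.52251984, -0.09235944]), np.float64(0.5309469229412802))Traceback (most recent call last):
  File "<stdin>", line 17, in <module>
ValueError: attempt to get argmax of an empty sequence
```

View pics/g_wrist.png

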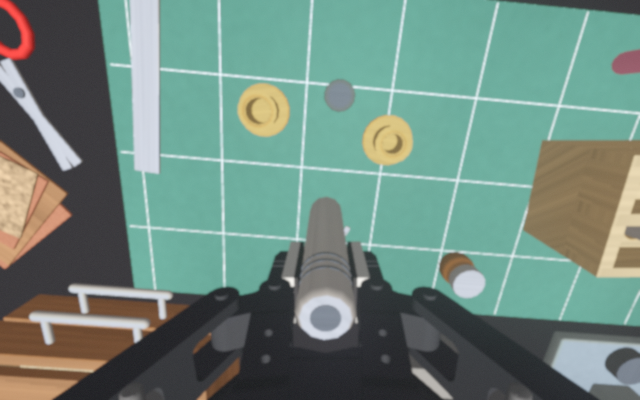

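The guards show at (264,109) and (387,140), the anvil between them at (339,95), and the punch is held upright: head (325,316), foot (325,205).

Run:
```python
from h import *
im=cv2.imread("pics/top0.png")[:,:,::-1].copy();k=env.get_calibration("top")
y=cv2.inRange(cv2.cvtColor(im,cv2.COLOR_RGB2HSV),(15,70,60),(35,255,255)); y=cv2.morphologyEx(y,cv2.MORPH_CLOSE,np.ones((5,5)))
for g in [(.517,-.097),(.495,-.247)]:
    u,v=proj([[*g,.02]],k)[0].astype(int); m=np.zeros_like(y); m[v-18:v+18,u-18:u+18]=y[v-18:v+18,u-18:u+18]; print(fitguard(m>0,k,g))
im=cv2.imread("pics/g_wrist.png"); k=env.get_calibration("wrist"); t=env.read_state()["tool_pos"]; print(t)
a=np.linspace(0,2*np.pi,40)
for dz in (.0275,-.0922):
    pts=proj(np.c_[t[0]+.012*np.cos(a),t[1]+.012*np.sin(a),np.full(40,t[2]+dz)],k); print(proj([t+[0,0,dz]],k),pts.min(0),pts.max(0))
    cv2.polylines(im,[np.round(pts*16).astype(np.int32)],True,(0,0,255),1,shift=4)
cv2.imwrite("pics/gp.png",cv2.resize(im[180:360,240:410],None,fx=3.3,fy=3.3,interpolation=2))
```

```text
(array([ 0.52099077, -0.0980413 ]), np.float64(0.07009510390982743))
(array([ 0.49846901, -0.24777569]), np.float64(0.07081911262798635))
[ 0.55999611 -0.16997193  0.25000725]
[[324.81576464 316.13185343]] [293.85452189 289.43319927] [355.75688055 341.12258251]
[[324.94615255 210.76738407]] [309.38852914 195.87293638] [340.49603014 225.15483293]
```

View pics/gp.png

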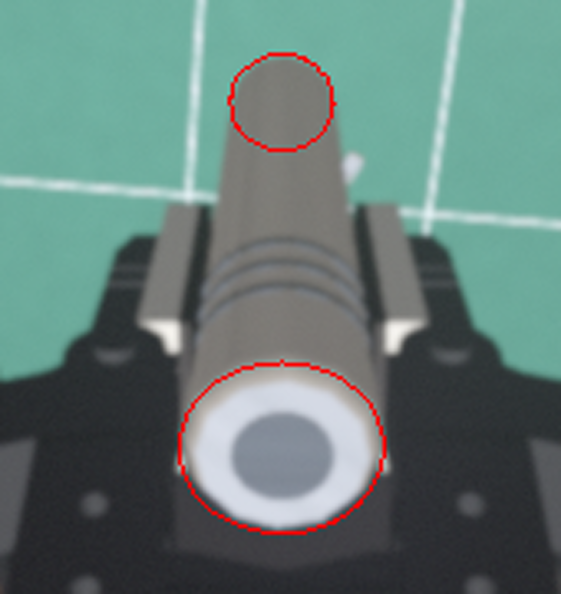

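```bash
cat >> h.py <<'E'
def probe(x,y,ztop=.150,zlow=.0975,f=5):
    env.servo_line([x,y,ztop],rate=.15); env.hold(.2)
    r=env.servo_line([x,y,zlow],rate=.03,max_force=f); s=env.read_state()
    print(r,"tcp",s["tool_pos"].round(4),"F",s["force"].round(1),"T",s["wrist_torque"].round(2),round(s["time"],1)); return r,s
E
python3 - <<'E'
from h import *
probe(.518,-.0975)
E
```

```text
True tcp [ 0.5184 -0.0981  0.1284] F [ 0.  -0.4  0.6] T [-0.25 -0.21  0.01] 12.5
```

Run:
```python
from h import *
env.hold(.3); s=env.read_state(); print(s["tool_pos"],s["force"],s["wrist_torque"],s["grip_width"])
for dx,dy in ((2,0),(-2,0),(0,2),(0,-2)):
    r,s=probe(.518+dx/1e3,-.0975+dy/1e3,ztop=.136)
    if not r: break
```

```text
[ 0.5181614  -0.09800854  0.1284274 ] [ 1.3457974  -2.52936859  0.64856889] [-0.60297343 -0.51694592  0.03923385] 0.022785570699774958
True tcp [ 0.5196 -0.0977  0.1301] F [-0.9  1.   4.9] T [0.03 0.2  0.02] 13.8
True tcp [ 0.5161 -0.0975  0.1337] F [ 0.9 -0.1 -1.6] T [-0.08 -0.51 -0.01] 14.6
True tcp [ 0.518  -0.0958  0.1336] F [ 0.8 -1.  -1.6] T [-0.31 -0.3   0.07] 15.4
True tcp [ 0.5183 -0.099   0.1299] F [ 0.6  1.6 -1.7] T [ 0.47 -0.36  0.01] 16.3
```

Run:
```python
from h import *
probe(.5193,-.0985,ztop=.136,f=6)
env.hold(.2);s=env.read_state();print(s["tool_pos"],s["force"],s["wrist_torque"],s["grip_width"])
```

```text
True tcp [ 0.5191 -0.0982  0.1285] F [-0.4  0.6  2.1] T [ 0.12  0.15 -0.03] 17.2
[ 0.51900617 -0.09825508  0.12847917] [0.34307551 0.72773246 3.62424782] [ 0.14671089 -0.02625909 -0.01416805] 0.022780343519620508
```

Near guard: centred with purely axial force, and it stops about 28 mm short, so it is the small bore. Trying the far one.

Run:
```python
from h import *
s=env.read_state();x,y,_=s["tool_pos"]
env.servo_line([x,y,.16],rate=.1); env.servo_line([.4967,-.2485,.16],rate=.15)
r,s=probe(.4967,-.2485,ztop=.140,zlow=.098,f=6)
env.hold(.2);s=env.read_state();print(s["tool_pos"],s["force"],s["wrist_torque"],s["grip_width"])
```

```text
True tcp [ 0.4966 -0.2485  0.1008] F [-0.4  0.9  6.9] T [0.06 0.15 0.  ] 20.8
[ 0.49663149 -0.24850086  0.10075862] [-0.26883652  0.79326203  5.60459188] [ 0.14866507  0.12093459 -0.02339496] 0.02285931091507827
```

Run:
```python
from h import *
env.grip(.07); x,y,_=env.read_state()["tool_pos"]
env.servo_line([x,y,.2],rate=.12)
env.servo_line([x+.06,y+.06,.25],rate=.15); env.hold(.2)
im,k=shot("scene"); im2,_=shot("wrist"); a=im[160:360,180:380]
cv2.imwrite("pics/end.png",np.hstack([cv2.resize(a,(400,400),interpolation=2),cv2.resize(im2[:300,170:470],(400,400))])[:,:,::-1]); print(env.read_state()["time"])
```

```text
23.5667
```

View pics/end.png

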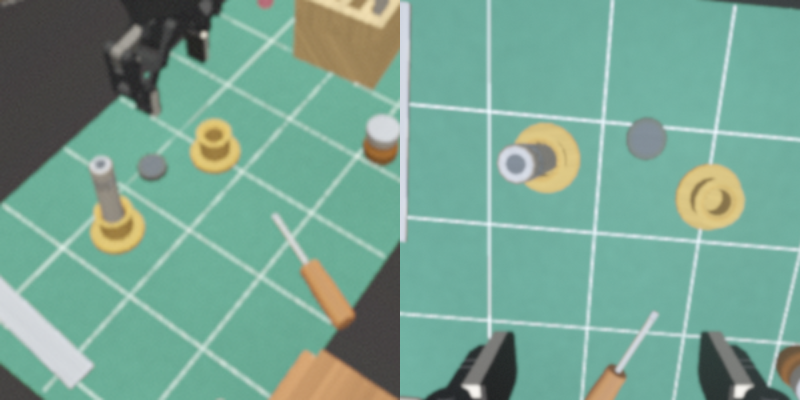

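The punch stands in the far guard, head at scene (230.5,242) and wrist (557,122). I'll check its lean numerically.

Run:
```python
from h import *
for c,hd in (("scene",(230.5,241.5)),("wrist",(557,122))):
    k=env.get_calibration(c); print(c,"head",ray(hd,.128,k).round(4))
    im,k=shot(c,"e_"+c)
    b=proj([[.4966,-.2485,z] for z in (.042,.128)],k); print("upright axis px",b.round(1).tolist())
    for z,r,col in ((.128,.012,(255,0,0)),(.042,.012,(255,0,0)),(.042,.0215,(0,0,255)),(.002,.03,(0,0,255))):
        a=np.linspace(0,2*np.pi,40); p=proj(np.c_[.4966+r*np.cos(a),-.2485+r*np.sin(a),np.full(40,z)],k)
        im=np.ascontiguousarray(im); cv2.polylines(im,[np.round(p*16).astype(np.int32)],True,col,1,shift=4)
    u,v=b.mean(0).astype(int); u=min(u,590); cr=im[max(v-50,0):max(v-50,0)+100,u-50:u+50]
    cv2.imwrite(f"pics/ec_{c}.png",cv2.resize(cr,(400,400),interpolation=2)[:,:,::-1])
cv2.imwrite("pics/ec.png",np.hstack([cv2.imread(f"pics/ec_{c}.png") for c in ("scene","wrist")]))
```

```text
scene head [ 0.4945 -0.244   0.128 ]
upright axis px [[235.6, 266.5], [229.7, 243.4]]
wrist head [ 0.4737 -0.0079  0.128 ]
upright axis px [[273.7, 120.8], [256.3, 125.1]]
```

View pics/ec.png

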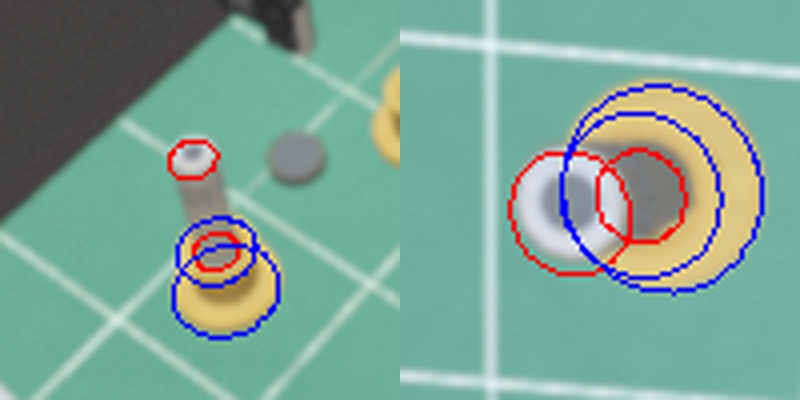

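```bash
python3 -c "
from workcell import env
print(env.finish_job())"
```

```text
the job is handed in; nothing more can be done
None
```

The punch is standing upright and fully home in the far guard (near y = −0.25). The near guard stopped it about 28 mm short, so that is the undersized one. The job is handed in, but `finish_job` returned no verdict.

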